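Uncap the tall mist bottle and park its cap in the holder

TASK

The tall aluminium mist bottle is needed next: lift its loose black cap straight off and set it down gently, without dropping it, open end down, into the free well of the grey cap holder (the other well already has a spare cap in it). Leave the tall bottle standing where it is, and leave the short bottle, which keeps its cap, alone.

Things in the scene. Friction and masses are not known exactly. Their poses are not given: they have to be found in the camera images.
- cap: Loose black over-cap on the tall bottle: a round cup upside down, outside diameter 40 mm, 50 mm high, wall 3 mm, closed on top, about 25 g. Sits freely over the spray head with 3 mm play all round, rim on the bottle's flat shoulder, held only by its weight; the head reaches 30 mm up inside it. Origin: centre of the open rim (underside); z axis towards the closed top.
- tall_bottle: Tall loose upright brushed-aluminium mist bottle, diameter 50 mm, flat shoulder 130 mm above the table (180 mm to the top of its cap), about 0.3 kg. Black spray head on the shoulder: collar of diameter 28 mm, 12 mm high, then a button of diameter 16 mm, up to 30 mm above the shoulder. Origin: centre of its underside, z up.
- short_bottle: Short, loose, upright mist bottle of the same make, diameter 50 mm, 130 mm high including its black cap of diameter 40 mm, which is fastened to it. Bystander, not to be disturbed. It may stand left or right of the tall one. Origin: centre of its underside, z up.
- free_well (a point): Floor centre of the free round well of the cap holder, a fixed grey block 170 x 80 mm, 20 mm high, at any yaw, with two wells of diameter 60 mm, 12 mm deep. The point is 12 mm below the block's top, 8 mm above the table; z up, x along the block away from the other well, whose centre is 100 mm towards -x and holds a loose spare cap (diameter 40 mm, top 58 mm above the table).
There are look-alikes about, which are no part of the job. Leave any red look-alike of the cap alone. What is shaped like the tall_bottle but green is not meant.

How it is judged:
By the outcome, as a careful person would: the job done as asked, in the order asked, and still so for the second after the job is handed in, with the robot touching nothing.
It also fails if it takes over 38 s, if anything falls off the work surface, if the arm or the gripper's body presses on something with over 40 N, if the wrist force passes 120 N, or if a joint passes its speed limit or range.

ROBOT

A 7-joint arm with a two-finger parallel gripper is mounted at the origin on the work surface. World frame = base frame: x ahead of the robot, y to its left, z up, the work surface at z = 0. Lengths are in mm, angles in rad, forces in N, time in s.
With the tool pointing down it reaches from about 400 to 875 mm from the base axis. Payload 4.4 kg.
Tool frame: the origin (TCP) lies midway between the tips of the shut fingers; the grasp point (between the pads) lies 19 mm behind it; z points along the fingers, y is the line along which they close (so a half turn about z gives the same grasp; the last joint's range is limited). The gripper opens to 85 mm and grips with 20 to 120 N. Pads are 22 mm wide; open, the fingers measure 114 mm over their backs; the gripper's body (76 mm by 85 mm) begins 54 mm behind the grasp point. The pads swing forward as they close: fully open they stand 13 mm farther back than shut.
Start: joints at [-1.365, 0.628, 0.038, 1.517, -0.027, 0.996, -0.02], TCP at [174.478, 626.159, 231.313] pointing down, gripper open.
Joint ranges: [-3.06, 3.06], [-0.37, 2.12], [-1.25, 1.32], [0.18, 2.47], [-1.1, 4.24], [0.23, 1.98], [-2.94, 2.94]. Speed limits (rad/s): [2.57, 2.57, 3.14, 3.14, 3.14, 3.14, 3.14].

INTERFACE

Orientations are given as [roll, pitch, yaw] about the fixed x, y, z axes, in that order (R = Rz(yaw) Ry(pitch) Rx(roll)).
In Python, from cell import readout, optics, order gives the robot as it stands.
- The arm moves only by the shell command python3 -m jog 'ROWS'. ROWS is a JSON object of lists of equal length, an entry for each row: "claw": the opening, from 0 (shut) to 1 (fully open); "xyz": the shift along the tool's x, y, z each as a share of 0.1 m, from -1 to 1, a list of three; "twist": the turn, a rotation vector about the tool's x, y, z each as a share of 180 degrees, from -1 to 1, a list of three. A call has 1 to 12 rows; each row shifts and turns the commanded pose from where the row before left it, along the tool's axes as they then stand; what a row does not reach is not made up. A row lasts 1/8 s, in which the tool goes at most 62.5 mm and 10.7 degrees, less where a joint would pass 70% of its speed; a pose out of reach is approached as far as the arm can. A call with a number of a shift or a turn outside -1 to 1 is refused whole. A call with a gripper value outside its range is refused whole. The fingers move at their own pace and stop on an object; the grip force is fixed at half the most. Time passes only in rows, so rows that do not move let the fingers close. It gives the time, the measured TCP pose, the force, the opening and the grip force at its end, in the units of the state.
- readout.read_state(): the state, without advancing time (a new reading comes with each control period).
- optics.get_image(name): name is "scene" or "side" or "wrist"; returns a dict with "color" (480x640x3 uint8, red, green, blue), "fovy" (degrees; the focal length in pixels is half the picture's height over the tangent of half this angle, whatever the lens; pixels are square), "cx", "cy" (the principal point, pixels), "k1" (the pictures are not rectified: a ray, as slopes to the right and down, at radius r is drawn at 1 + k1 r^2 times it, then the intrinsics apply), "view" (4x4, takes a point from world to camera coordinates). Camera axes: x right, y up, looking along -z (the intrinsics and any distortion apply to the point x, -y, -z); pixel columns grow to the right and rows downward; lengths in mm; the calibration is good to about 2 mm. A picture is of the moment at which its call begins. There is no depth.
- order.finish_job(): hands the job in; it is judged then, once.
Trained networks look in the newest picture that a camera, given by its name, has taken for a name from the list of things; names that differ only in an ending like _2 or _b are one class to them, and where a whole thing is asked for, a point or a joint stands for the part that bears it (a point fixed in the world has none). Each returns a list of dicts, best first, with "score" (0 to 1); they miss things now and then, are a little off and sometimes report something else, mostly with a low value. They report only what shows in the picture. A call takes as long as a camera call. They do not tell look-alikes from the thing itself.
- optics.boxes_of(camera, label): "rect" ([left, top, width, height] in pixels, round what is visible of it).
The state is a dict: "clock": time; "qpos": joint angles; "qd": joint speeds; "tau": joint torques, N m; "eef_pos": TCP position; "tool_rot": TCP orientation; "force": force on the tool from outside, world axes, zero at the start; "torque": the same for the moment, N m; "width": finger opening in mm; "gripper_force": force on a finger pad.
Only numpy, scipy, OpenCV 4.12 (cv2) and the standard library are available. Lean on these libraries where they do the work, as an engineer would, in place of code of your own. Each camera call takes 0.05 s, during which the arm holds its last target. There are 200 camera calls.

## Working session

There is one attempt and no reset: what is moved stays moved. The work goes in short steps, Python scripts to look and compute and a shell command to move; the robot and the scene stay as the last step left them, time stands still between calls to the robot, and variables do not carry over. Pictures are saved under pics/ and viewed, at most 10 in all, crops included, and the job is handed in when it is done.

```bash
mkdir -p pics; cat > h.py <<'E'
import numpy as np, cv2
from cell import readout, optics, order
def cam(n):
    im=optics.get_image(n); return im
def K(im):
    f=240/np.tan(np.radians(im["fovy"])/2); return f,im["cx"],im["cy"],im["k1"],np.array(im["view"])
def proj(im,P):
    f,cx,cy,k,V=K(im); p=np.c_[np.atleast_2d(P),np.ones(len(np.atleast_2d(P)))]@V.T
    u=np.c_[p[:,0],-p[:,1]]/-p[:,2:3]; r=(u**2).sum(1,keepdims=True)
    return u*(1+k*r)*f+[cx,cy]
def ray(im,uv):
    f,cx,cy,k,V=K(im); d=(np.array(uv,float)-[cx,cy])/f; u=d.copy()
    for _ in range(30): u=d/(1+k*(u@u))
    R=V[:3,:3]; return -R.T@V[:3,3], R.T@np.array([u[0],-u[1],-1])
def onz(im,uv,z):
    o,d=ray(im,uv); return o+d*(z-o[2])/d[2]
E
python3 - <<'E'
from h import *
print(readout.read_state())
ims={}
for n in("scene","side"):
    im=cam(n); cv2.imwrite(f"pics/{n}0.png",im["color"][:,:,::-1]); f,cx,cy,k,V=K(im); print(n,f,cx,cy,k,-V[:3,:3].T@V[:3,3])
    for l in("cap","tall_bottle","short_bottle","free_well"):
        try: print(l,[(r["score"],np.round(r["rect"])) for r in optics.boxes_of(n,l)][:5])
        except Exception as e: print(l,e)
E
```

```text
{'clock': 0.0, 'qpos': array([-1.36478824,  0.62932846,  0.03844008,  1.51839727, -0.02700963,
        0.99630659, -0.02002441]), 'qd': array([ 0.00021869, -0.000413  , -0.00149796,  0.0019091 ,  0.00054895,
        0.00046021,  0.00063027]), 'tau': array([-2.01970443e-04, -5.63410020e+01,  1.22684229e+00, -1.93430650e+01,
        1.12193293e-02,  1.08873876e-02, -2.08690047e-06]), 'eef_pos': array([174.30430756, 625.52599943, 230.39115113]), 'tool_rot': array([-3.13967091e+00,  1.60485738e-05,  2.86975578e+00]), 'force': array([ 0.40564642,  0.2403399 , -0.10296034]), 'torque': array([-0.01414041, -0.0357699 , -0.01981796]), 'gripper_force': 0.0, 'width': 85.42217670134919}
scene 530.2169772057197 316.0665361709243 227.79213582595273 -0.14452910549497175 [1117.0588499   284.36380126  649.11792359]
cap [(0.83, array([323., 186.,  25.,  39.])), (0.75, array([347., 213.,  27.,  35.]))]
tall_bottle [(0.7, array([316., 215.,  35.,  74.])), (0.61, array([344., 249.,  43.,  92.]))]
short_bottle [(0.81, array([455., 256.,  51.,  77.]))]
free_well [(0.7, array([169., 207.,  94.,  42.]))]
side 517.2806235832073 308.8882014075667 222.2982860937741 0.0009641680602616663 [156.42082351 478.66122673 688.06106125]
cap [(0.85, array([285., 190.,  26.,  36.])), (0.61, array([334., 278.,  23.,  36.]))]
tall_bottle [(0.73, array([213., 208.,  35.,  80.]))]
short_bottle [(0.58, array([174., 305.,  45.,  71.]))]
free_well [(0.86, array([361., 172.,  43.,  69.]))]
```

View pics/scene0.png

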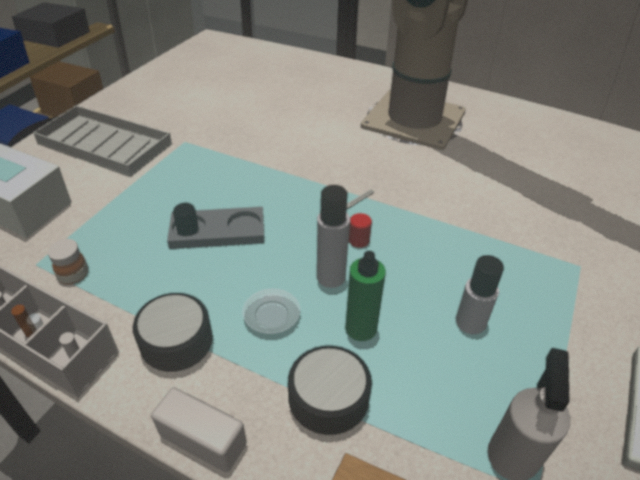

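View pics/side0.png

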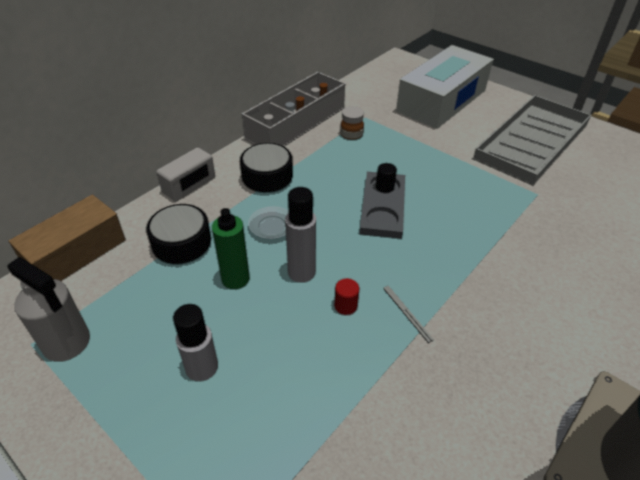

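Candidates for the tall bottle are scene (333,235) / side (301,235), which is aluminium with a black cap, and scene (366,300), which is green and so not meant. The short bottle is at scene (480,295), and the red cap at (360,230) is a look-alike. The aluminium one fits, so I'll confirm it in one enlarged composite crop with the holder.

```bash
python3 - <<'E'
import cv2,numpy as np
a=cv2.imread("pics/scene0.png");b=cv2.imread("pics/side0.png")
g=lambda im,x,y:cv2.resize(im[y:y+75,x:x+100],(400,300),interpolation=cv2.INTER_CUBIC)
o=np.vstack([np.hstack([g(a,290,180),g(b,255,183)]),np.hstack([g(a,165,190),g(b,335,163)])])
cv2.imwrite("pics/crop1.png",np.clip(o*1.6,0,255).astype(np.uint8))
E
```

```text
(no output)
```

View pics/crop1.png

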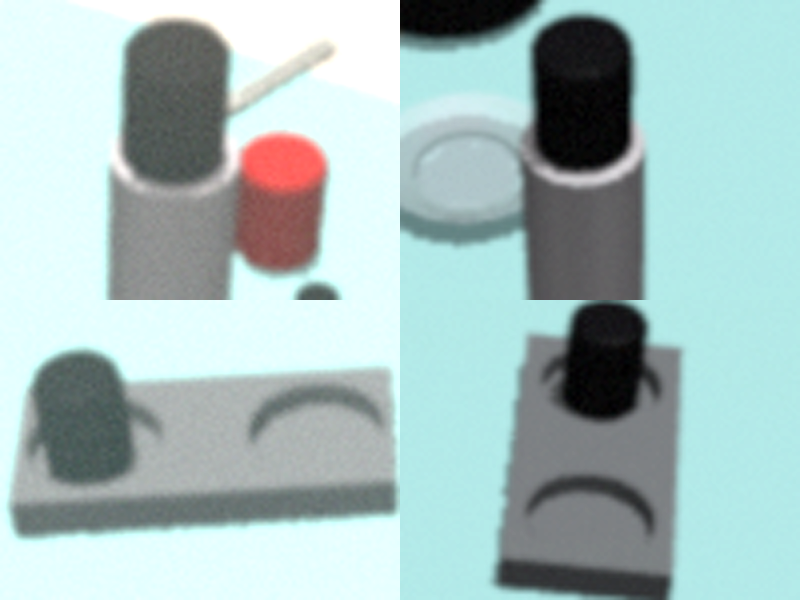

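The crop confirms it: an aluminium bottle with a black cap, and the red cap is separate. The free well is at the right end of the holder in the scene view and the near end in the side view.

```bash
cat > fit.py <<'E'
from h import *
from scipy.optimize import least_squares
t=np.linspace(0,2*np.pi,90)
def cyl(x,y,z0,z1,r): return np.vstack([np.c_[x+r*np.cos(t),y+r*np.sin(t),0*t+z] for z in(z0,z1)])
def ext(im,P): q=proj(im,P); return np.r_[q.min(0),q.max(0)]
S=cam("scene");D=cam("side")
obs=[(S,[321,184.5,347,226]),(D,[288,186.75,313,225.5])]
fn=lambda p:np.concatenate([ext(im,cyl(p[0],p[1],130,180,20))-o for im,o in obs])
g=onz(S,[333,235],100)
r=least_squares(fn,g[:2]); print("cap",r.x,np.round(r.fun,1))
for im,o in obs:
    r1=least_squares(lambda p:ext(im,cyl(p[0],p[1],130,180,20))-o,g[:2]); print(" single",r1.x,np.round(r1.fun,1))
so=[(S,[168,240.75],0),(S,[263.75,236.25],1),(S,[262.5,207.5],2),(D,[367,171.75],0+10),(D,[359.5,228.5],11),(D,[402,231.75],12),(D,[405.5,175],13)]
pts=[(im,uv,onz(im,uv,20)[:2]) for im,uv,_ in so]
for p in pts: print(np.round(p[2]))
near=onz(S,[247,222],20)[:2]; far=onz(S,[186,235],20)[:2]
def corners(p):
    c,s=np.cos(p[2]),np.sin(p[2]); return np.array([[a*85,b*40] for a in(-1,1) for b in(-1,1)])@np.array([[c,s],[-s,c]])+p[:2]
y0=np.arctan2(*(near-far)[::-1]); p0=np.r_[(near+far)/2,y0]
def res(p):
    C=corners(p);o=[]
    for im,uv,xy in pts:
        q=C[np.argmin(((C-xy)**2).sum(1))]; o+=list(proj(im,np.r_[q,20])[0]-uv)
    return o
r=least_squares(res,p0);p=r.x;print("holder",p,np.round(r.fun,1));print("well",p[:2]+50*np.array([np.cos(p[2]),np.sin(p[2])]))
print("spare",p[:2]-50*np.array([np.cos(p[2]),np.sin(p[2])]))
for n,uv,z in(("short",[487,268],130),("green",[366,300],60),("red",[360,222],50),("dish",[272,305],10)): print(n,onz(S,uv,z))
E
python3 fit.py
```

```text
cap [562.38299771  43.39736277] [-1.1 -2.4  1.3 -0.4 -1.5 -1.9 -0.1  0.8]
 single [565.20263592  44.55512995] [-1.3 -1.2  1.2  1. ]
 single [560.72922578  43.41999732] [-0.8 -1.4  0.8  1.3]
[ 635. -235.]
[548. -93.]
[ 482. -135.]
[ 631. -237.]
[540. -93.]
[ 477. -137.]
[ 565. -281.]
holder [ 555.13374598 -187.26128594    2.12793728] [-0.9 -0.9  0.7 -1.5  1.  -1.8 -0.7 -0.8 -1.2 -1.4 -0.2  0.3 -0.5 -0.1]
well [ 528.69566151 -144.82276936]
spare [ 581.57183044 -229.69980252]
short [561.96702498 278.43543403 130.        ]
green [633.21711867 132.2198178   60.        ]
red [468.08874411  53.04622364  50.        ]
dish [668.61461335  -7.09675435  10.        ]
```

```bash
python3 -m jog '{"claw":[1,1,1,1,1,1,1,1,1,1,1],"xyz":[[-0.44,-0.38,-0.03],[-0.44,-0.38,-0.03],[-0.44,-0.38,-0.03],[-0.44,-0.38,-0.03],[-0.44,-0.38,-0.03],[-0.44,-0.38,-0.03],[-0.44,-0.38,-0.03],[-0.44,-0.38,-0.03],[-0.44,-0.38,-0.03],[-0.44,-0.38,-0.03],[0,0,0]],"twist":[[0,0,0],[0,0,0],[0,0,0],[0,0,0],[0,0,0],[0,0,0],[0,0,0],[0,0,0],[0,0,0],[0,0,0],[0,0,0]]}'
cat > go.py <<'E'
import sys; from h import *
from scipy.spatial.transform import Rotation as R
def go(x,y,z):
    s=readout.read_state(); Rm=R.from_euler("xyz",s["tool_rot"]).as_matrix()
    print("t",s["clock"],"pos",np.round(s["eef_pos"],1),"rot",np.round(s["tool_rot"],3),"q",np.round(s["qpos"],2),"F",np.round(s["force"],1),"w",s["width"])
    print("shift/100",np.round(Rm.T@(np.array([x,y,z])-s["eef_pos"])/100,3))
if __name__=="__main__": go(*map(float,sys.argv[1:]))
E
python3 go.py 562.4 43.4 260
```

```text
clock: 1.98
eef_pos: [499.1, 136.5, 261.8]
tool_rot: [-3.14, 0.003, 2.86]
force: [-0.2, 0.1, -0.9]
width: 85.5
gripper_force: 0.0
t 1.975 pos [499.1 136.5 261.8] rot [-3.14e+00  3.00e-03  2.86e+00] q [-0.4   0.4   0.11  1.85 -0.05  0.89  1.02] F [-0.2  0.1 -0.9] w 85.48656784844977
shift/100 [-0.867 -0.718  0.022]
```

```bash
python3 - <<'E'
from h import *
im=cam("wrist"); cv2.imwrite("pics/w1.png",im["color"][:,:,::-1])
print([(r["score"],np.round(r["rect"])) for r in optics.boxes_of("wrist","cap")]); print(-im["view"][:3,:3].T@im["view"][:3,3])
print(proj(im,[[562.4,43.4,180],[562.4,43.4,130],[468,53,50]]))
E
```

```text
[(0.77, array([190., 160.,  56.,  48.])), (0.73, array([180., 313.,  72.,  89.])), (0.38, array([  0., 244., 120., 138.]))]
[434.13028076 156.39214024 404.07097834]
[[204.61936006 373.64089359]
 [222.61445086 334.01776367]
 [217.31787854 193.86187846]]
```

View pics/w1.png

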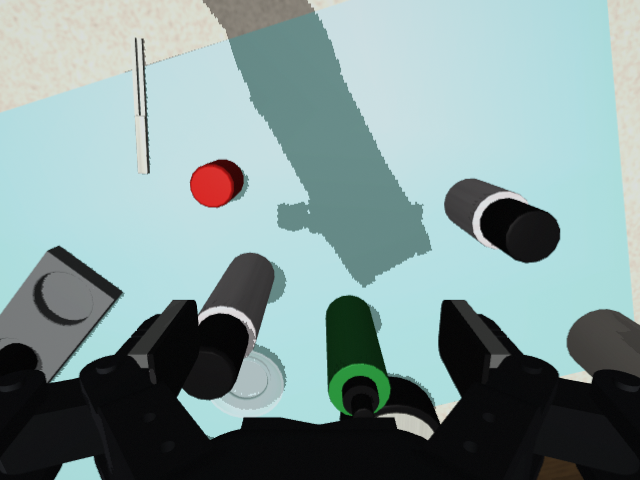

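Wrist view: red cap at (215,185), the wanted cap's top at about (209,373), the green bottle at (358,390), the short bottle at (533,235) and the free well at about (64,297). I'll cross-check these against the fit.

```bash
python3 - <<'E'
from h import *
im=cam("wrist")
print(onz(im,[209,373],180), onz(im,[64,297],20), K(im)[0])
C=lambda x,y,z,r:np.round(proj(im,np.array([[x+r*np.cos(a),y+r*np.sin(a),z] for a in np.linspace(0,2*np.pi,60)])))
for c in((562.4,43.4,180,20),(528.7,-144.8,20,30),(562.4,43.4,130,25)): q=C(*c); print(q.min(0),q.max(0))
g=cv2.resize(im["color"][230:430,0:266,::-1],(798,600)).copy()
for c,col in(((562.4,43.4,180,20),(0,0,255)),((528.7,-144.8,20,30),(0,255,255)),((562.4,43.4,130,25),(255,0,0))):
    cv2.polylines(g,[((C(*c)-[0,230])*3).astype(np.int32)],True,col,1)
cv2.imwrite("pics/w1c.png",g)
E
```

```text
[559.89308938  52.69889587 180.        ] [ 526.58214908 -137.41021882   20.        ] 403.50532243669835
[165. 352.] [228. 406.]
[ 29. 273.] [ 88. 327.]
[183. 309.] [249. 368.]
```

View pics/w1c.png

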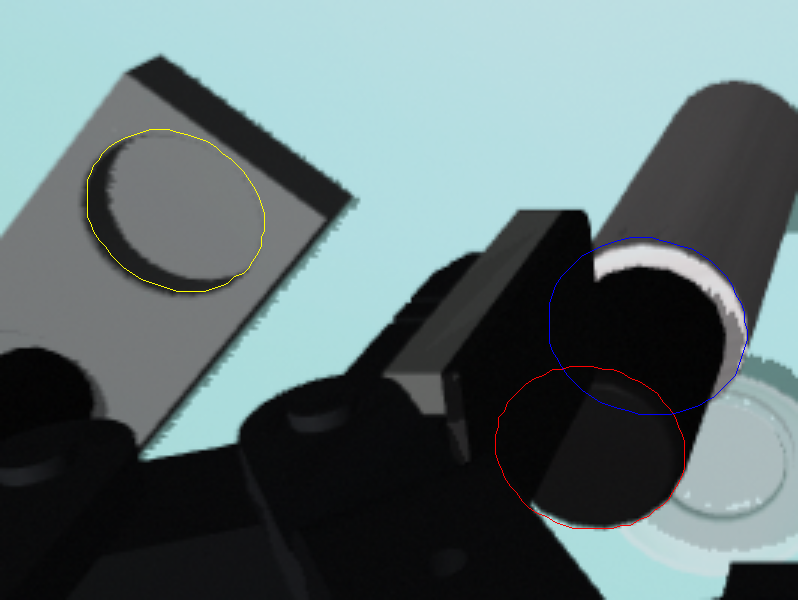

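```bash
python3 -m jog '{"claw":[1,1,1,1],"xyz":[[-0.29,-0.24,0],[-0.29,-0.24,0],[-0.29,-0.24,0],[0,0,0]],"twist":[[0,0,0],[0,0,0],[0,0,0],[0,0,0]]}'; python3 go.py 563 43.4 143
```

```text
clock: 2.62
eef_pos: [561.6, 48.0, 261.1]
tool_rot: [-3.141, 0.001, 2.868]
force: [-0.3, 0.4, 0.2]
width: 85.1
gripper_force: 0.0
t 2.625 pos [561.6  48.  261.1] rot [-3.141e+00  1.000e-03  2.868e+00] q [-0.22  0.47  0.12  1.73 -0.07  0.94  1.23] F [-0.3  0.4  0.2] w 85.11406907895925
shift/100 [-0.025 -0.039  1.181]
```

```bash
python3 -m jog '{"claw":[1,1,1],"xyz":[[-0.025,-0.04,0.3],[0,0,0.3],[0,0,0]],"twist":[[0,0,0],[0,0,0],[0,0,0]]}'; python3 go.py 563 43.4 143
python3 - <<'E'
from h import *
im=cam("wrist"); s=readout.read_state(); print(s["eef_pos"])
g=im["color"][:,:,::-1].copy()
for c,col in(((563,43.4,180,20),(0,0,255)),((563,43.4,130,25),(255,0,0))):
    q=proj(im,np.array([[c[0]+c[3]*np.cos(a),c[1]+c[3]*np.sin(a),c[2]] for a in np.linspace(0,2*np.pi,60)]))
    cv2.polylines(g,[q.astype(np.int32)],True,col,1)
cv2.imwrite("pics/w2.png",g)
E
```

```text
clock: 3.0
eef_pos: [559.6, 47.2, 199.5]
tool_rot: [-3.141, -0.006, 2.873]
force: [-0.2, -0.7, 0.0]
width: 85.6
gripper_force: 0.0
t 3.0 pos [559.6  47.2 199.5] rot [-3.141 -0.006  2.873] q [-0.2   0.54  0.11  1.8  -0.08  0.81  1.24] F [-0.2 -0.7  0. ] w 85.6052599939273
shift/100 [-0.046 -0.027  0.564]
[561.01751139  46.87897963 200.94136337]
```

View pics/w2.png

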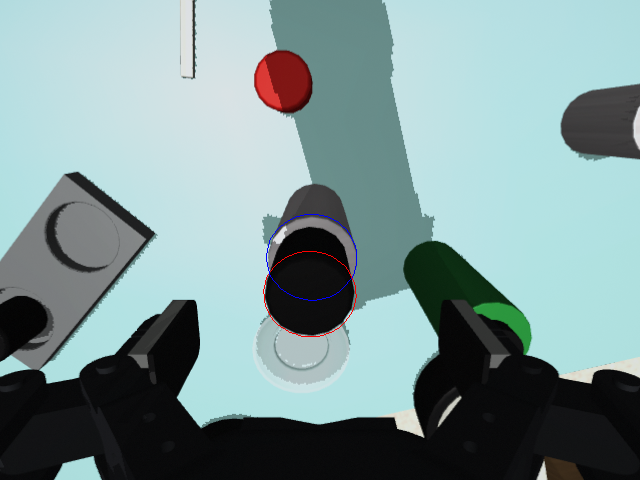

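```bash
python3 -m jog '{"claw":[1,1,1,1],"xyz":[[-0.03,-0.03,0],[0,0,0.28],[0,0,0.28],[0,0,0]],"twist":[[0,0,0],[0,0,0],[0,0,0],[0,0,0]]}'; python3 go.py 563 43.4 143
```

```text
clock: 3.55
eef_pos: [563.5, 41.1, 144.9]
tool_rot: [-3.141, -0.002, 2.87]
force: [0.2, 0.6, 0.4]
width: 85.3
gripper_force: 0.0
t 3.55 pos [563.5  41.1 144.9] rot [-3.141e+00 -2.000e-03  2.870e+00] q [-0.18  0.62  0.1   1.84 -0.09  0.68  1.26] F [0.2 0.6 0.4] w 85.25414495194948
shift/100 [0.011 0.021 0.019]
```

```bash
python3 -m jog '{"claw":[0.6,0.6,0.45,0.4,0.35,0,0,0],"xyz":[[0,0.01,0.01],[0,0,0],[0,0,0],[0,0,0],[0,0,0],[0,0,0],[0,0,0],[0,0,0]],"twist":[[0,0,0],[0,0,0],[0,0,0],[0,0,0],[0,0,0],[0,0,0],[0,0,0],[0,0,0]]}'; python3 go.py 563 43.4 143
```

```text
clock: 4.55
eef_pos: [565.3, 42.0, 145.8]
tool_rot: [3.141, 0.002, 2.869]
force: [-0.2, -0.8, 4.9]
width: 38.9
gripper_force: 59.6
t 4.55 pos [565.3  42.  145.8] rot [3.141e+00 2.000e-03 2.869e+00] q [-0.19  0.62  0.1   1.84 -0.09  0.68  1.26] F [-0.2 -0.8  4.9] w 38.90354106878053
shift/100 [0.026 0.007 0.027]
```

```bash
python3 -m jog '{"claw":[0,0,0,0,0,0,0,0,0],"xyz":[[0,0,-0.05],[0,0,-0.08],[0,0,-0.1],[0,0,-0.15],[0,0,-0.15],[0,0,-0.15],[0,0,-0.15],[0,0,-0.1],[0,0,0]],"twist":[[0,0,0],[0,0,0],[0,0,0],[0,0,0],[0,0,0],[0,0,0],[0,0,0],[0,0,0],[0,0,0]]}'; python3 go.py 528.7 -144.8 240
python3 - <<'E'
from h import *
a=cam("scene")["color"][100:370,130:490,::-1];b=cam("side")["color"][110:380,150:510,::-1]
cv2.imwrite("pics/l1.png",cv2.resize(np.hstack([a,b]),(800,300)))
E
```

```text
clock: 5.68
eef_pos: [564.9, 42.0, 238.1]
tool_rot: [3.141, 0.001, 2.87]
force: [-0.9, 0.6, -1.1]
width: 38.6
gripper_force: 60.1
t 5.675 pos [564.9  42.  238.1] rot [3.141e+00 1.000e-03 2.870e+00] q [-0.2   0.5   0.12  1.75 -0.07  0.89  1.24] F [-0.9  0.6 -1.1] w 38.59586593009342
shift/100 [-0.153 -1.897 -0.02 ]
```

View pics/l1.png

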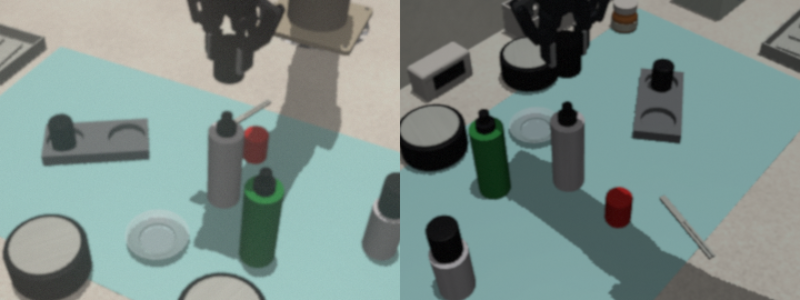

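The cap (left (228,70), right (567,55)) is in the gripper, and the tall bottle still stands with its head bare. Next I carry the cap over the well.

```bash
python3 -m jog '{"claw":[0,0,0,0,0,0,0,0],"xyz":[[-0.02,-0.2,0],[-0.03,-0.35,0],[-0.03,-0.4,0],[-0.03,-0.4,0],[-0.02,-0.35,0],[-0.02,-0.2,0],[0,0,0],[0,0,0]],"twist":[[0,0,0],[0,0,0],[0,0,0],[0,0,0],[0,0,0],[0,0,0],[0,0,0],[0,0,0]]}'; python3 go.py 529 -144.8 23
```

```text
clock: 6.78
eef_pos: [527.7, -144.4, 237.0]
tool_rot: [3.141, -0.001, 2.87]
force: [-0.4, 0.2, 0.0]
width: 38.6
gripper_force: 60.2
t 6.775 pos [ 527.7 -144.4  237. ] rot [ 3.141e+00 -1.000e-03  2.870e+00] q [ 0.13  0.48  0.13  1.8  -0.08  0.87  1.59] F [-0.4  0.2  0. ] w 38.623699637793464
shift/100 [-1.50e-02 -1.00e-03  2.14e+00]
```

```bash
python3 -m jog '{"claw":[0,0,0,0,0,0,0,0],"xyz":[[0,0,0.2],[0,0,0.3],[0,0,0.35],[0,0,0.35],[0,0,0.3],[0,0,0.2],[0,0,0.1],[0,0,0]],"twist":[[0,0,0],[0,0,0],[0,0,0],[0,0,0],[0,0,0],[0,0,0],[0,0,0],[0,0,0]]}'; python3 go.py 529 -144.8 23
python3 - <<'E'
from h import *
o=[]
for n,x,y in(("scene",165,150),("side",335,143)):
    im=cam(n); o.append(cv2.resize(im["color"][y:y+110,x:x+110,::-1],(400,400)))
cv2.imwrite("pics/l2.png",np.clip(np.hstack(o)*1.8,0,255).astype(np.uint8))
E
```

```text
clock: 7.78
eef_pos: [527.9, -144.2, 56.9]
tool_rot: [3.141, -0.001, 2.871]
force: [-0.0, -0.0, 0.1]
width: 38.8
gripper_force: 60.2
t 7.775 pos [ 527.9 -144.2   56.9] rot [ 3.141e+00 -1.000e-03  2.871e+00] q [ 0.17  0.74  0.08  1.94 -0.12  0.46  1.63] F [-0.  -0.   0.1] w 38.77967534776089
shift/100 [-0.013 -0.003  0.339]
```

View pics/l2.png

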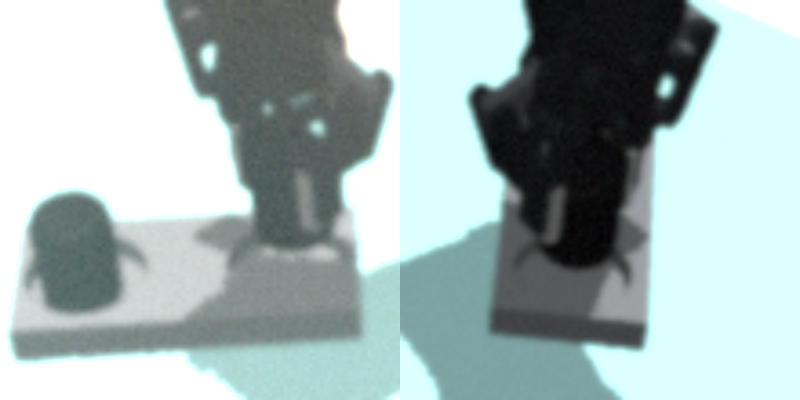

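The cap (left (292,235), right (580,240)) hangs over the free well and is well centred. Now I lower it slowly until it touches.

```bash
python3 -m jog '{"claw":[0,0,0,0,0,0,0],"xyz":[[-0.01,0,0.08],[0,0,0.08],[0,0,0.07],[0,0,0.04],[0,0,0.02],[0,0,0.01],[0,0,0]],"twist":[[0,0,0],[0,0,0],[0,0,0],[0,0,0],[0,0,0],[0,0,0],[0,0,0]]}'; python3 go.py 529 -144.8 23
```

```text
clock: 8.75
eef_pos: [528.9, -145.3, 27.3]
tool_rot: [3.142, 0.0, 2.87]
force: [-0.9, -0.2, -0.6]
width: 38.4
gripper_force: 60.2
t 8.75 pos [ 528.9 -145.3   27.3] rot [3.142 0.    2.87 ] q [ 0.17  0.79  0.07  1.95 -0.12  0.4   1.63] F [-0.9 -0.2 -0.6] w 38.411855415564354
shift/100 [0.    0.005 0.043]
```

```bash
for i in 1 2; do python3 -m jog '{"claw":[0,0],"xyz":[[0,0,0.015],[0,0,0]],"twist":[[0,0,0],[0,0,0]]}' | grep -E "eef|force"; done
```

```text
eef_pos: [528.8, -145.3, 25.8]
force: [0.2, 0.4, 0.5]
gripper_force: 60.2
eef_pos: [528.8, -145.3, 24.2]
force: [-0.7, -0.1, -1.2]
gripper_force: 60.2
```

```bash
python3 -m jog '{"claw":[0,0],"xyz":[[0,0,0.01],[0,0,0]],"twist":[[0,0,0],[0,0,0]]}' | grep -E "eef|force"
```

```text
eef_pos: [528.9, -145.3, 23.8]
force: [-0.5, 0.3, 4.3]
gripper_force: 60.8
```

```bash
python3 -m jog '{"claw":[0,0],"xyz":[[0,0,0.01],[0,0,0]],"twist":[[0,0,0],[0,0,0]]}' | grep -E "eef|force"
```

```text
eef_pos: [528.9, -145.4, 23.7]
force: [-3.4, 0.7, 13.1]
gripper_force: 61.6
```

Contact. I ease off and open.

```bash
python3 -m jog '{"claw":[0,0.5,0.55,0.65,0.8,1,1,1,1],"xyz":[[0,0,-0.01],[0,0,0],[0,0,0],[0,0,0],[0,0,0],[0,0,0],[0,0,0],[0,0,0],[0,0,0]],"twist":[[0,0,0],[0,0,0],[0,0,0],[0,0,0],[0,0,0],[0,0,0],[0,0,0],[0,0,0],[0,0,0]]}'
python3 -m jog '{"claw":[1,1,1,1,1,1,1,1],"xyz":[[0,0,-0.1],[0,0,-0.2],[0,0,-0.3],[0,0,-0.4],[0,0,-0.4],[0,0,-0.3],[0,0,-0.2],[0,0,0]],"twist":[[0,0,0],[0,0,0],[0,0,0],[0,0,0],[0,0,0],[0,0,0],[0,0,0],[0,0,0]]}'
python3 - <<'E'
from h import *
o=[]
for n,x,y in(("scene",130,100),("side",150,110)):
    im=cam(n); o.append(im["color"][y:y+270,x:x+360,::-1])
cv2.imwrite("pics/l3.png",np.clip(cv2.resize(np.hstack(o),(800,300))*1.6,0,255).astype(np.uint8))
E
```

```text
clock: 10.88
eef_pos: [528.9, -145.4, 23.3]
tool_rot: [-3.142, 0.0, 2.87]
force: [-0.3, -0.3, -1.0]
width: 85.8
gripper_force: 0.0
clock: 11.88
eef_pos: [529.9, -145.6, 215.3]
tool_rot: [3.141, 0.004, 2.87]
force: [-0.4, -0.2, 0.5]
width: 85.6
gripper_force: 0.0
```

View pics/l3.png

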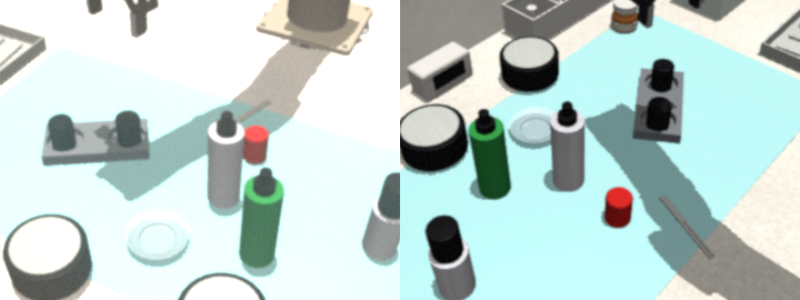

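The cap stands in the free well (left (128,128), right (660,113)). The bottles and the red cap are untouched and the gripper is clear.

```bash
python3 -c "
from cell import order; print(order.finish_job())"
```

```text
the job is handed in; nothing more can be done
None
```

The cap is off the tall bottle and standing open end down in the free well; both bottles and the look-alikes stayed where they were, and I handed the job in at about 12 s.

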